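Close two push-top storage jars on the lot shelf

ROBOT

A 6-joint arm with a two-finger parallel gripper is mounted at the origin on the work surface. World frame = base frame: x ahead of the robot, y to its left, z up, the work surface at z = 0. Lengths are in m, angles in rad, forces in N, time in s.
With the tool pointing down it reaches from about 0.25 to 0.775 m from the base axis. Payload 4 kg.
Tool frame: the origin (TCP) lies between the finger pads; the fingertips stand 19 mm ahead of it and the grasp point (between the pads) is the TCP (robot.tip_reach is the y of the fingertips in the tool frame, in m); y points along the fingers, x is the direction in which the jaws open and shut, and the axes are right-handed (so a half turn about y gives the same grasp; the last joint's range is limited). The gripper opens to 94 mm and grips with 3 to 60 N. Pads are 16 mm wide; open, the fingers measure 119 mm over their backs; the gripper's body (75 mm by 177 mm) begins 78 mm behind the grasp point.
Start: joints at [-1.404, 0.087, 1.371, -0, 1.684, -0.103], TCP at [0.147, -0.53, 0.193] pointing down, gripper open.
Joint ranges: [-3.1, 3.1], [-0.76, 2.03], [0.27, 2.55], [-1.08, 4.22], [0.17, 2.65], [-2.57, 2.57]. Speed limits (rad/s): [2.79, 2.79, 3.14, 3.14, 3.14, 3.14].

INTERFACE

Orientations are given as [roll, pitch, yaw] about the fixed x, y, z axes, in that order (R = Rz(yaw) Ry(pitch) Rx(roll)).
In Python, from bench import robot, imaging, order gives the robot as it stands.
- The arm moves only by the tool send_rows, never from a script. Its argument "moves" is text: rows parted by semicolons, each of 5 numbers parted by spaces: the gripper's target within -1 to 1 (shut at 1, half-way at 0, fully open at -1), then the shift along the tool's x, y, z in m, then the turn about the tool's y in degrees. In form: fingers tx ty tz roll; .... A call has exactly 10 rows; each row shifts and turns the commanded pose from where the row before left it, along the tool's axes as they then stand; what a row does not reach is not made up. A row lasts 1/12 s, in which the tool goes at most 41.7 mm and 7.16 degrees, less where a joint would pass 70% of its speed; a pose out of reach is approached as far as the arm can. A call with a gripper value outside its range is refused whole. The fingers move at their own pace and stop on an object; the grip force is fixed at half the most. Time passes only in rows, so rows that do not move let the fingers close, or fill a call up. It gives the time, the measured TCP pose, the force and the opening at its end, in the units of the state.
- robot.get_obs(): the state, without advancing time (a new reading comes with each control period).
- imaging.snapshot(name): name is "scene" or "top" or "wrist"; returns a dict with "image" (480x640x3 uint8, red, green, blue), "mtx" (3x3 intrinsics, pixels), "R" (3x3) and "t" (3): a world point X has camera coordinates R X + t. Camera axes: x right, y down, z forward; pixel columns grow to the right and rows downward; lengths in m; the calibration is good to about 2 mm. A picture is of the moment at which its call begins. There is no depth.
- order.close_job(): hands the job in, once; it reports no verdict.
Trained networks look in a picture, given as the dict that the camera call returned (one of the last four; its "shot" number tells which), for a name from the list of things; names that differ only in an ending like _2 or _b are one class to them, and where a whole thing is asked for, a point or a joint stands for the part that bears it (a point fixed in the world has none). Each returns a list of dicts, best first, with "conf" (0 to 1); they miss things now and then, are a little off and sometimes report something else, mostly with a low value. They report only what shows in the picture. A call takes as long as a camera call. They do not tell look-alikes from the thing itself.
- imaging.recognise(picture, target): "centre" ([column, row] in pixels, amid what is visible of it).
- imaging.landmark_of(picture, target): "centre" ([column, row] in pixels: a listed point, or the origin of a listed thing).
The state is a dict: "time": time; "joint_positions": joint angles; "qvel": joint speeds; "joint_torque": joint torques, N m; "tool_pos": TCP position; "ee_rot": TCP orientation; "wrist_force": force on the tool from outside, world axes, zero at the start; "wrist_torque": the same for the moment, N m; "width": finger opening in m.
Only numpy, scipy, OpenCV 4.12 (cv2) and the standard library are available. Lean on these libraries where they do the work, as an engineer would, in place of code of your own. Each camera call takes 0.05 s, during which the arm holds its last target.

TASK

Close the tall slim storage jar and the short wide one, in either order: with the fingertips, gently press the steel button in the middle of each lid down until it is fully home, then draw back clear. Leave the buttons of the tall wide and the short slim jar up, and let all jars and everything else stay standing where they are: nothing is to be picked up, pushed along or knocked over.

Things in the scene. Friction and masses are not known exactly. Their poses are not given: they have to be found in the camera images.
- tall_slim: push-top storage jar, tall and slim: upright glass cylinder 70 mm across with a black plastic lid of the same width; flat lid top 180 mm above the table. Loose, stands on the table. Origin: centre of its underside; z up its axis.
- tall_slim_button (a joint): the round steel push button, 36 mm across, in the centre of the lid of the tall and slim jar. Its value is how far it is pressed, in m: 0 up (top stands 12 mm above the lid), 0.010 fully home (top still 2 mm above the lid, against a stop). It slides straight down against about 4 N of friction and stays where it is left; it may start up to 2 mm down.
- tall_slim_press (a point): centre of the top face of that button on the tall and slim jar; it moves with the button. z up.
- short_wide: push-top storage jar, short and wide: upright glass cylinder 110 mm across with a black plastic lid of the same width; flat lid top 110 mm above the table. Loose, stands on the table. Origin: centre of its underside; z up its axis.
- short_wide_button (a joint): the round steel push button, 36 mm across, in the centre of the lid of the short and wide jar. Its value is how far it is pressed, in m: 0 up (top stands 12 mm above the lid), 0.010 fully home (top still 2 mm above the lid, against a stop). It slides straight down against about 4 N of friction and stays where it is left; it may start up to 2 mm down.
- short_wide_press (a point): centre of the top face of that button on the short and wide jar; it moves with the button. z up.
- tall_wide: push-top storage jar, tall and wide: upright glass cylinder 110 mm across with a black plastic lid of the same width; flat lid top 180 mm above the table. Loose, stands on the table. Origin: centre of its underside; z up its axis.
- tall_wide_button (a joint): the round steel push button, 36 mm across, in the centre of the lid of the tall and wide jar. Its value is how far it is pressed, in m: 0 up (top stands 12 mm above the lid), 0.010 fully home (top still 2 mm above the lid, against a stop). It slides straight down against about 4 N of friction and stays where it is left; it may start up to 2 mm down.
- tall_wide_press (a point): centre of the top face of that button on the tall and wide jar; it moves with the button. z up.
- short_slim: push-top storage jar, short and slim: upright glass cylinder 70 mm across with a black plastic lid of the same width; flat lid top 110 mm above the table. Loose, stands on the table. Origin: centre of its underside; z up its axis.
- short_slim_button (a joint): the round steel push button, 36 mm across, in the centre of the lid of the short and slim jar. Its value is how far it is pressed, in m: 0 up (top stands 12 mm above the lid), 0.010 fully home (top still 2 mm above the lid, against a stop). It slides straight down against about 4 N of friction and stays where it is left; it may start up to 2 mm down.
- short_slim_press (a point): centre of the top face of that button on the short and slim jar; it moves with the button. z up.
- tumbler_a: small drinking glass, 60 mm across, 75 mm high, open top. Loose; not part of the job. Origin: centre of its underside.
- tumbler_b: small drinking glass, 60 mm across, 75 mm high, open top. Loose; not part of the job. Origin: centre of its underside.
- tumbler_c: small drinking glass, 60 mm across, 75 mm high, open top. Loose; not part of the job. Origin: centre of its underside.
- copper_cup: copper cup, 84 mm across, 85 mm high. Loose; not part of the job. Origin: centre of its underside.
- mug: white mug with a handle, 80 mm across, 85 mm high. Loose; not part of the job. Origin: centre of its underside.
- spoon: steel spoon lying on the table. Loose; not part of the job. Origin: centre of its underside.
Mind the look-alikes: they are no part of the job. Leave any yellow look-alike of the short_wide alone.

How it is judged:
By the outcome, as a careful person would: the job done as asked, in the order asked, and still so for the second after the job is handed in, with the robot touching nothing.
It also fails if it takes over 38 s, if anything falls off the work surface, if the arm or the gripper's body presses on something with over 40 N, if the wrist force passes 120 N, or if a joint passes its speed limit or range.

## Working session

There is one attempt and no reset: what is moved stays moved. The work goes in short steps, Python scripts to look and compute and a tool call to move; the robot and the scene stay as the last step left them, time stands still between calls to the robot, and variables do not carry over. Pictures are saved under pics/ and viewed, and the job is handed in when it is done.

Besides the shell and the picture viewer there is one more tool, called after ">>>" as a command line: name --argument value ..., lists and objects as JSON in quotes. send_rows: Moves the arm, as the interface text tells. Its arguments: {"type":"object","properties":{"moves":{"type":"string"}},"required":["moves"]}

```bash
mkdir -p pics; cat > h.py <<'E'
import numpy as np,cv2
from bench import robot,imaging,order
def snap(n,f):
    p=imaging.snapshot(n); cv2.imwrite('pics/'+f,cv2.cvtColor(p['image'],cv2.COLOR_RGB2BGR)); return p
def atz(p,uv,z):
    d=np.linalg.inv(p['mtx'])@np.array([uv[0],uv[1],1.]); d=p['R'].T@d; c=-p['R'].T@p['t']
    return c+d*(z-c[2])/d[2]
def proj(p,X):
    x=p['mtx']@(p['R']@np.array(X)+p['t']); return x[:2]/x[2]
E
python3 - <<'E'
from h import *
o=robot.get_obs(); print({k:np.round(v,3) for k,v in o.items()})
for c in ['top','scene']:
    p=snap(c,c+'0.png'); print(c,'cam',np.round(-p['R'].T@p['t'],3))
    for n,z in [('tall_slim_press',.192),('short_wide_press',.122),('tall_wide_press',.192),('short_slim_press',.122)]:
        for r in imaging.landmark_of(p,n): print(n,np.round(r['centre'],1),round(r['conf'],2),np.round(atz(p,r['centre'],z),3))
E
```

```text
{'time': np.float64(0.0), 'joint_positions': array([-1.404,  0.088,  1.372,  0.   ,  1.684, -0.103]), 'qvel': array([ 0.001, -0.   , -0.   , -0.002,  0.001,  0.001]), 'joint_torque': array([-2.0000e-03, -3.4018e+01, -3.0243e+01,  7.2000e-02,  3.3000e-02,
       -0.0000e+00]), 'tool_pos': array([ 0.146, -0.53 ,  0.192]), 'ee_rot': array([-1.571,  0.002, -1.301]), 'wrist_force': array([ 0.285, -0.65 , -0.269]), 'wrist_torque': array([ 0.008, -0.01 , -0.062]), 'width': np.float64(0.094)}
top cam [0.443 0.025 1.374]
short_wide_press [304.4 255.3] 0.73 [0.477 0.098 0.122]
short_wide_press [405.4 332.7] 0.71 [ 0.291 -0.154  0.122]
short_wide_press [381.7 267.2] 0.34 [ 0.451 -0.094  0.122]
tall_wide_press [393.7 209.7] 0.71 [ 0.586 -0.115  0.192]
short_slim_press [470.1 261.7] 0.52 [ 0.468 -0.312  0.122]
short_slim_press [304.7 257.8] 0.27 [0.471 0.097 0.122]
scene cam [ 1.123 -0.461  0.994]
tall_slim_press [403.5 206.5] 0.64 [0.614 0.264 0.192]
tall_slim_press [224.1 396.8] 0.33 [ 0.746 -0.379  0.192]
short_wide_press [208.8 235.1] 0.55 [ 0.299 -0.16   0.122]
short_wide_press [320.7 230.2] 0.5 [0.485 0.084 0.122]
tall_wide_press [279.5 275.9] 0.53 [ 0.585 -0.128  0.192]
short_slim_press [192.8 304.5] 0.46 [ 0.472 -0.307  0.122]
```

View pics/top0.png

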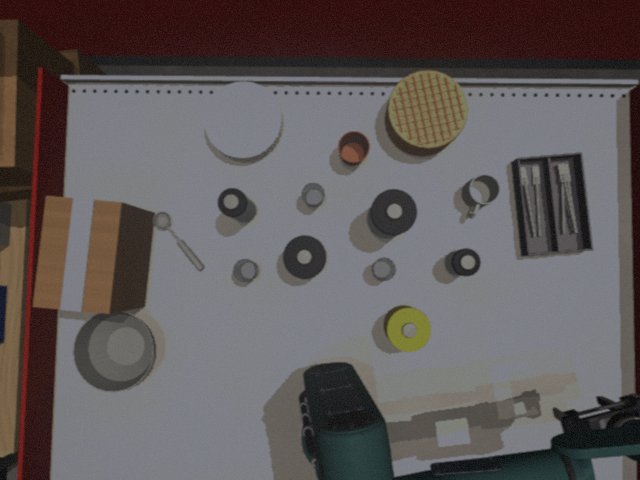

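View pics/scene0.png

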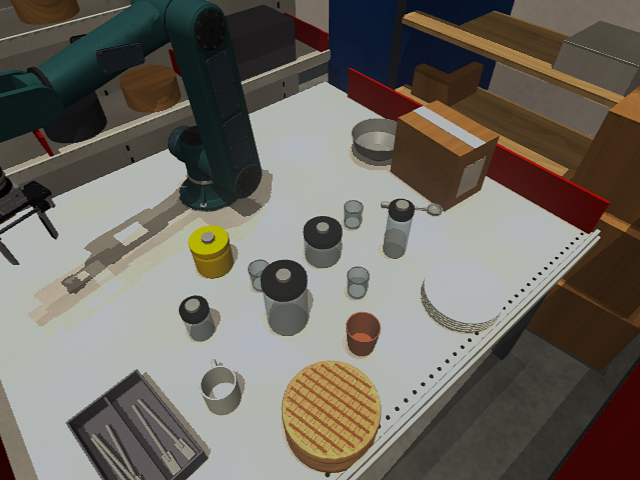

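```bash
python3 - <<'E'
from h import *
P={c:imaging.snapshot(c) for c in ['top','scene']}
G={'tall_slim':((233,203),(403,205),.18,.035),'short_wide':((304,257),(321,230),.11,.055)}
for n,(a,b,h,r) in G.items():
  for c,uv in (('top',a),('scene',b)):
    p=P[c]; im=p['image']; g=cv2.cvtColor(im,cv2.COLOR_RGB2GRAY)
    # bright blob inside the lid
    X=atz(p,uv,h+.012)
    m=np.zeros(g.shape,np.uint8); cv2.circle(m,tuple(int(v) for v in uv),9 if c=='top' else 10,255,-1)
    t=(g[m>0].max()*.5+g[m>0].min()*.5)
    k=((g>t)&(m>0)).astype(np.uint8); nn,l,s,ce=cv2.connectedComponentsWithStats(k)
    i=1+np.argmax(s[1:,4]); print(n,c,'button',s[i],np.round(ce[i],1),np.round(atz(p,ce[i],h+.011),4))
    # project lid/button circles for the eye
    x0,y0=int(uv[0])-40,int(uv[1])-40
    crop=cv2.resize(im[y0:y0+80,x0:x0+80],(400,400),interpolation=cv2.INTER_CUBIC)
    C=atz(p,ce[i],h+.011)
    for R,z in ((.018,h+.011),(r,h)):
      pts=np.array([(proj(p,[C[0]+R*np.cos(q),C[1]+R*np.sin(q),z])-[x0,y0]+.5)*5 for q in np.linspace(0,6.28,60)]).astype(int)
      cv2.polylines(crop,[pts],True,(255,0,0),1)
    G[n]=G[n]; cv2.imwrite(f'/tmp/{n}_{c}.png',crop[:,:,::-1])
r=[np.hstack([cv2.imread(f'/tmp/{n}_{c}.png') for c in ('top','scene')]) for n in G]
cv2.imwrite('pics/crop1.png',cv2.resize(np.vstack(r),(600,600)))
E
```

```text
tall_slim top button [224 195  15  14 153] [231.  201.5] [0.6004 0.2711 0.191 ]
tall_slim scene button [396 200  13   9  87] [402.1 203.9] [0.6039 0.2701 0.191 ]
short_wide top button [297 250  15  14 157] [303.9 256.5] [0.4741 0.0993 0.121 ]
short_wide scene button [317 222  12   9  89] [322.4 226.3] [0.4757 0.0981 0.121 ]
```

View pics/crop1.png

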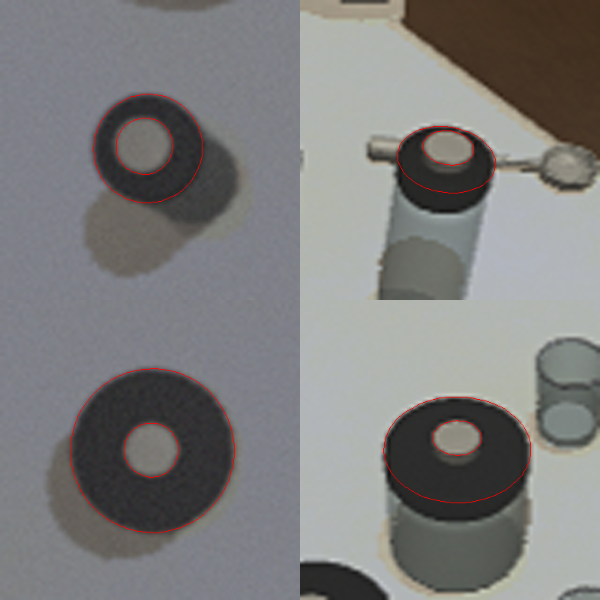

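>>> send_rows --moves "1 0 -0.035 0 0; 1 0 -0.035 0 0; 1 -0.026 0 0.024 0; 1 -0.026 0 0.024 0; 1 -0.026 0 0.024 0; 1 -0.026 0 0.024 0; 1 -0.026 0 0.024 0; 1 -0.026 0 0.024 0; 1 -0.026 0 0.024 0; 1 -0.026 0 0.024 0"

```text
time: 1.43
tool_pos: [0.2766, -0.2769, 0.2634]
ee_rot: [-1.57, -0.001, -1.302]
wrist_force: [1.4, 0.2, -0.3]
width: 0.0305
```

>>> send_rows --moves "1 -0.026 0 0.024 0; 1 -0.026 0 0.024 0; 1 -0.026 0 0.024 0; 1 -0.026 0 0.024 0; 1 -0.026 0 0.024 0; 1 -0.026 0 0.024 0; 1 -0.026 0 0.024 0; 1 -0.026 0 0.024 0; 1 -0.026 0 0.024 0; 1 0 0 0 0"

```text
time: 2.27
tool_pos: [0.4234, 0.0096, 0.2628]
ee_rot: [-1.57, 0.003, -1.293]
wrist_force: [0.3, -0.7, 0.1]
width: 0.0004
```

```bash
cat >> h.py <<'E'
from scipy.spatial.transform import Rotation as Ro
def rep(T):
    o=robot.get_obs(); R=Ro.from_euler('xyz',o['ee_rot']).as_matrix()
    print('t',o['time'],'pos',np.round(o['tool_pos'],4),'rot',np.round(o['ee_rot'],3),'F',np.round(o['wrist_force'],1),'w',round(float(o['width']),4))
    print('tip',robot.tip_reach,'to go (tool axes, TCP)',np.round(R.T@(np.array(T)-[0,0,0]-o['tool_pos']),4))
E
python3 -c "
from h import *
rep([.475,.0987,.112+robot.tip_reach])
p=snap('scene','s1.png')"
```

```text
t 2.2667 pos [0.4234 0.0096 0.2628] rot [-1.57   0.003 -1.293] F [ 0.3 -0.7  0.1] w 0.0004
tip 0.019 to go (tool axes, TCP) [-0.0712  0.132   0.0739]
```

View pics/s1.png

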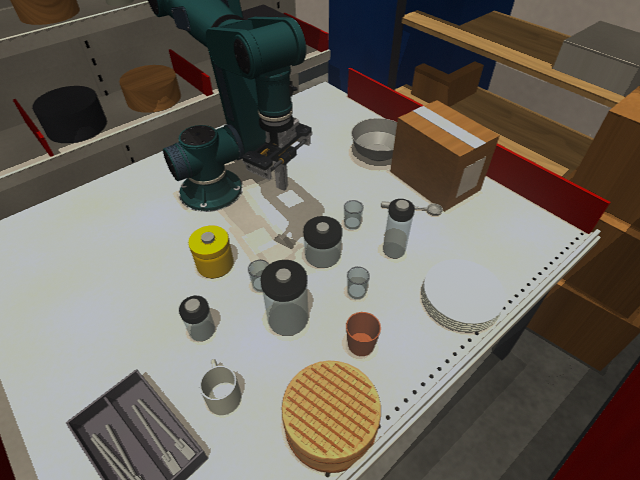

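The picture shows the closed fingertips near (283,185), still short of the black short wide jar at (322,228). I'll go above it and part way down.

>>> send_rows --moves "1 -0.024 0 0.025 0; 1 -0.024 0 0.025 0; 1 -0.023 0 0.024 0; 1 0 0.02 0 0; 1 0 0.03 0 0; 1 0 0.03 0 0; 1 0 0.02 0 0; 1 0 0.01 0 0; 1 0 0 0 0; 1 0 0 0 0"

```text
time: 3.15
tool_pos: [0.4747, 0.092, 0.1538]
ee_rot: [-1.57, -0.0, -1.302]
wrist_force: [0.2, 0.3, -0.3]
width: 0.0002
```

```bash
python3 -c "
from h import *
rep([.475,.0987,.112+robot.tip_reach])
p=snap('scene','s2.png')
c=p['image'][130:290,220:420]; cv2.imwrite('pics/s2c.png',cv2.resize(c,(800,600))[:,:,::-1])"
```

```text
t 3.15 pos [0.4747 0.092  0.1538] rot [-1.57  -0.    -1.302] F [ 0.2  0.3 -0.3] w 0.0002
tip 0.019 to go (tool axes, TCP) [-0.0064  0.0228  0.0021]
```

View pics/s2c.png

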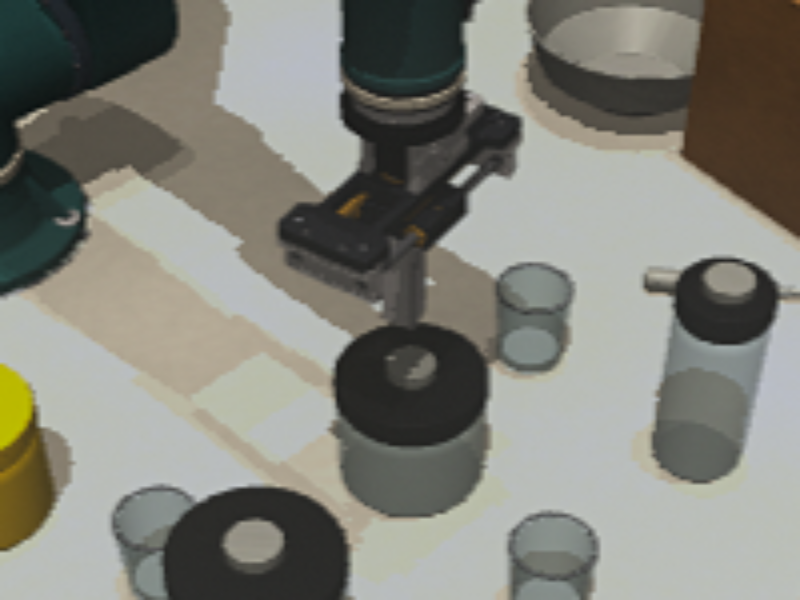

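>>> send_rows --moves "1 -0.006 0 0.002 0; 1 0 0 0 0; 1 0 0.004 0 0; 1 0 0.003 0 0; 1 0 0.003 0 0; 1 0 0.002 0 0; 1 0 0.002 0 0; 1 0 0.002 0 0; 1 0 0 0 0; 1 0 0 0 0"

```text
time: 4.03
tool_pos: [0.4746, 0.0991, 0.137]
ee_rot: [-1.571, -0.0, -1.301]
wrist_force: [-0.5, 1.1, 0.1]
width: 0.0006
```

```bash
python3 -c "
from h import *
rep([.475,.0987,.112+robot.tip_reach])"
```

```text
t 4.0333 pos [0.4746 0.0991 0.137 ] rot [-1.571 -0.    -1.301] F [-0.5  1.1  0.1] w 0.0006
tip 0.019 to go (tool axes, TCP) [0.0004 0.006  0.0002]
```

>>> send_rows --moves "1 0 0.001 0 0; 1 0 0.001 0 0; 1 0 0.001 0 0; 1 0 0.001 0 0; 1 0 0.001 0 0; 1 0 0.0005 0 0; 1 0 0 0 0; 1 0 0 0 0; 1 0 0 0 0; 1 0 0 0 0"

```text
time: 4.87
tool_pos: [0.4748, 0.0991, 0.1317]
ee_rot: [-1.571, -0.0, -1.301]
wrist_force: [-0.0, -0.2, 0.8]
width: 0.0005
```

```bash
python3 -c "
from h import *
rep([.475,.0987,.112+robot.tip_reach])
p=snap('scene','s3.png')
c=p['image'][170:290,240:400]; cv2.imwrite('pics/s3c.png',cv2.resize(c,(800,600),interpolation=2)[:,:,::-1])"
```

```text
t 4.8667 pos [0.4748 0.0991 0.1317] rot [-1.571 -0.    -1.301] F [-0.  -0.2  0.8] w 0.0005
tip 0.019 to go (tool axes, TCP) [0.0004 0.0007 0.0001]
```

View pics/s3c.png

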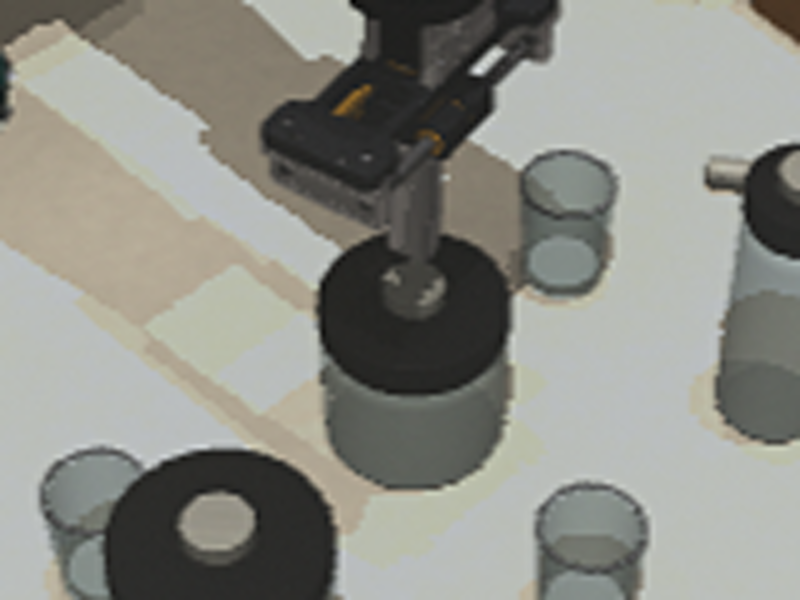

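```bash
python3 -c "
from h import *
p=snap('scene','s4.png')
o=robot.get_obs()
for z in (.112,.117,.122,.13): print(z,proj(p,[.4748,.0991,z]))
def poly(im,p,C,R,col,x0,y0,s):
    pts=np.array([(proj(p,[C[0]+R*np.cos(q),C[1]+R*np.sin(q),C[2]])-[x0,y0]+.5)*s for q in np.linspace(0,6.28,60)]).astype(int); cv2.polylines(im,[pts],True,col,1)
c=cv2.resize(p['image'][190:250,282:362],(800,600),interpolation=2).copy()
poly(c,p,[.475,.0987,.122],.018,(255,0,0),282,190,10)
poly(c,p,[.475,.0987,.112],.018,(0,255,0),282,190,10)
cv2.imwrite('pics/s4c.png',c[:,:,::-1])
w=snap('wrist','w4.png'); print(np.round(w['t'],3),proj(w,[.475,.0987,.122]),proj(w,[.475,.0987,.112]))"
```

```text
0.112 [322.51293835 228.16555723]
0.117 [322.51449875 226.91810291]
0.122 [322.51606858 225.66310948]
0.13 [322.51860014 223.63926721]
[-0.032  0.46   0.446] [321.08586342 270.9068015 ] [321.04745631 265.39430798]
```

View pics/s4c.png

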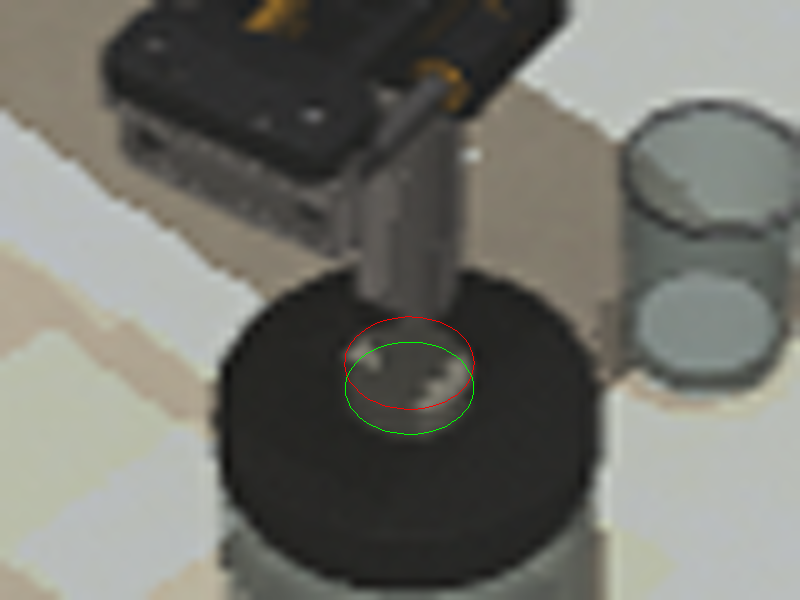

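View pics/w4.png

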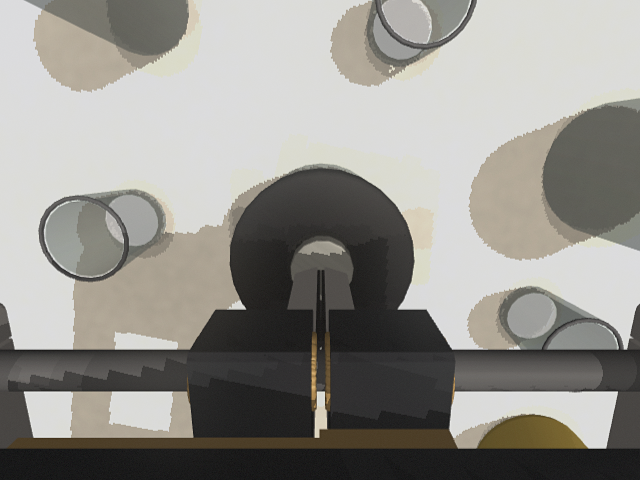

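```bash
python3 -c "
from h import *
o=robot.get_obs(); R=Ro.from_euler('xyz',o['ee_rot']).as_matrix(); T=o['tool_pos']
for c in ('wrist','scene','top'):
  p=snap(c,c+'5.png'); print(c)
  for y in (-.02,-.01,0,.01,.019): print(y,[np.round(proj(p,T+R@np.array([a*.0125,y,b*.008]))).astype(int).tolist() for a,b in ((-1,-1),(1,-1),(1,1),(-1,1))])
w=imaging.snapshot('wrist'); cv2.imwrite('pics/w5c.png',cv2.resize(w['image'][210:330,240:400],(800,600),interpolation=2)[:,:,::-1])
w=imaging.snapshot('top'); cv2.imwrite('pics/t5c.png',cv2.resize(w['image'][195:315,224:384],(800,600),interpolation=2)[:,:,::-1])
"
```

```text
wrist
-0.02 [[295, 306], [346, 306], [346, 275], [294, 275]]
-0.01 [[296, 298], [345, 298], [345, 269], [296, 269]]
0 [[297, 291], [343, 291], [344, 263], [297, 263]]
0.01 [[298, 284], [342, 284], [343, 257], [298, 257]]
0.019 [[299, 279], [342, 279], [342, 253], [299, 253]]
scene
-0.02 [[323, 214], [318, 220], [322, 222], [327, 217]]
-0.01 [[323, 217], [318, 222], [322, 224], [327, 219]]
0 [[323, 219], [318, 225], [322, 227], [327, 222]]
0.01 [[323, 222], [318, 227], [322, 230], [327, 224]]
0.019 [[323, 224], [318, 230], [322, 232], [327, 226]]
top
-0.02 [[299, 260], [309, 258], [307, 251], [297, 254]]
-0.01 [[299, 260], [309, 258], [308, 252], [298, 254]]
0 [[300, 261], [309, 258], [308, 252], [298, 254]]
0.01 [[300, 261], [310, 258], [308, 252], [298, 254]]
0.019 [[300, 261], [310, 258], [308, 252], [299, 254]]
```

View pics/w5c.png

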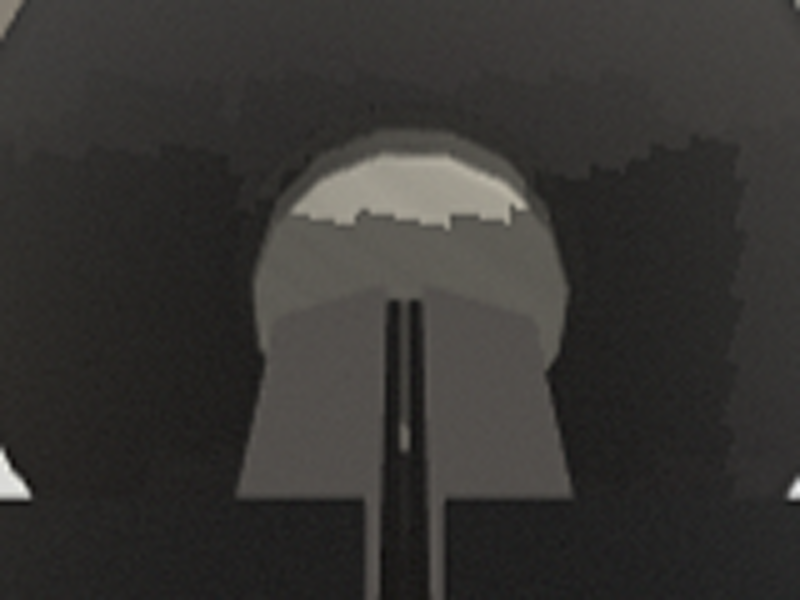

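View pics/t5c.png

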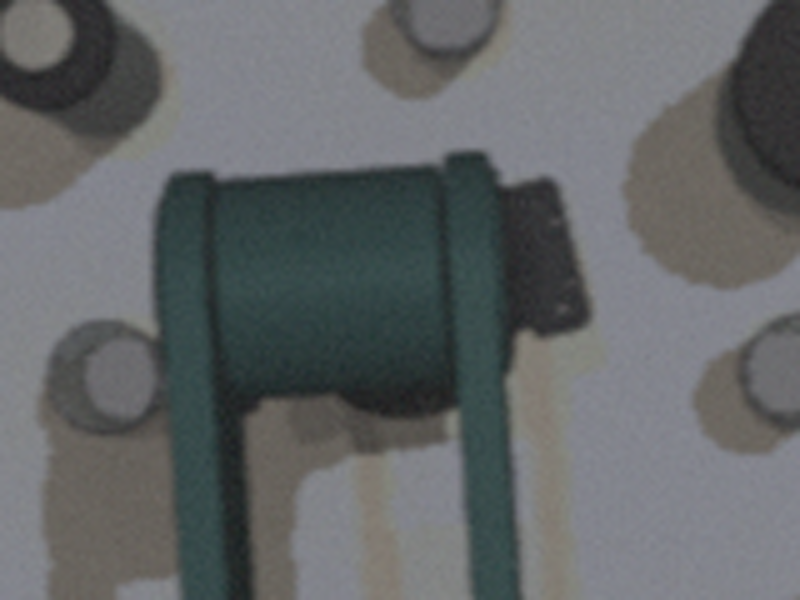

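Force is still zero. Both the scene view (tip bottom near (322,221)) and the wrist view (tip edge near row 272) put the shut fingertips higher than tip_reach implies, so there's no contact yet. I'll go down in small steps and watch the force.

>>> send_rows --moves "1 0 0.001 0 0; 1 0 0.001 0 0; 1 0 0.001 0 0; 1 0 0.001 0 0; 1 0 0.001 0 0; 1 0 0.001 0 0; 1 0 0 0 0; 1 0 0 0 0; 1 0 0 0 0; 1 0 0 0 0"

```text
time: 6.1
tool_pos: [0.4748, 0.0991, 0.1258]
ee_rot: [-1.571, -0.0, -1.301]
wrist_force: [0.3, 0.6, -0.0]
width: 0.0005
```

```bash
python3 -c "
from h import *
rep([.475,.0987,.112+robot.tip_reach])
p=snap('scene','s6.png'); w=snap('wrist','w6.png')
a=cv2.resize(p['image'][190:250,282:362],(400,300),interpolation=2);b=cv2.resize(w['image'][210:330,240:400],(400,300),interpolation=2)
cv2.imwrite('pics/c6.png',np.hstack([a,b])[:,:,::-1])"
```

```text
t 6.1 pos [0.4748 0.0991 0.1258] rot [-1.571 -0.    -1.301] F [ 0.3  0.6 -0. ] w 0.0005
tip 0.019 to go (tool axes, TCP) [ 0.0004 -0.0052  0.0001]
```

View pics/c6.png

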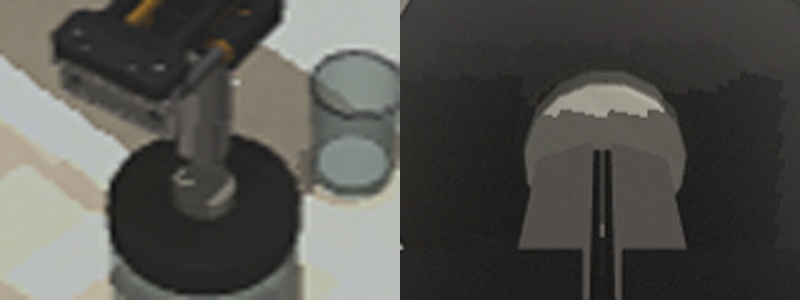

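>>> send_rows --moves "1 0 0.001 0 0; 1 0 0.001 0 0; 1 0 0.001 0 0; 1 0 0.001 0 0; 1 0 0.001 0 0; 1 0 0.001 0 0; 1 0 0.001 0 0; 1 0 0.001 0 0; 1 0 0 0 0; 1 0 0 0 0"

```text
time: 7.03
tool_pos: [0.4747, 0.0991, 0.1176]
ee_rot: [-1.571, -0.0, -1.301]
wrist_force: [-0.6, 0.1, 0.3]
width: 0.0008
```

```bash
python3 -c "
from h import *
rep([.475,.0987,.112+robot.tip_reach])
p=snap('scene','s7.png'); w=snap('wrist','w7.png')
a=cv2.resize(p['image'][190:250,282:362],(400,300),interpolation=2);b=cv2.resize(w['image'][210:330,240:400],(400,300),interpolation=2)
cv2.imwrite('pics/c7.png',np.hstack([a,b])[:,:,::-1])"
```

```text
t 7.0333 pos [0.4747 0.0991 0.1176] rot [-1.571 -0.    -1.301] F [-0.6  0.1  0.3] w 0.0008
tip 0.019 to go (tool axes, TCP) [ 0.0005 -0.0134  0.0002]
```

View pics/c7.png

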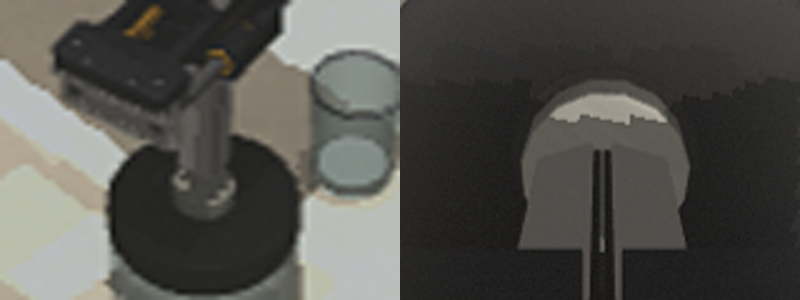

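>>> send_rows --moves "1 0 0.001 0 0; 1 0 0.001 0 0; 1 0 0.001 0 0; 1 0 0.001 0 0; 1 0 0.001 0 0; 1 0 0.001 0 0; 1 0 0.001 0 0; 1 0 0 0 0; 1 0 0 0 0; 1 0 0 0 0"

```text
time: 7.97
tool_pos: [0.4748, 0.0991, 0.1107]
ee_rot: [-1.571, -0.0, -1.301]
wrist_force: [0.7, -0.7, 0.9]
width: 0.0004
```

```bash
python3 -c "
from h import *
rep([.475,.0987,.112+robot.tip_reach])
p=snap('scene','s8.png'); w=snap('wrist','w8.png')
a=cv2.resize(p['image'][190:250,282:362],(400,300),interpolation=2);b=cv2.resize(w['image'][210:330,240:400],(400,300),interpolation=2)
cv2.imwrite('pics/c8.png',np.hstack([a,b])[:,:,::-1])"
```

```text
t 7.9667 pos [0.4748 0.0991 0.1107] rot [-1.571 -0.    -1.301] F [ 0.7 -0.7  0.9] w 0.0004
tip 0.019 to go (tool axes, TCP) [ 0.0004 -0.0203  0.0001]
```

View pics/c8.png

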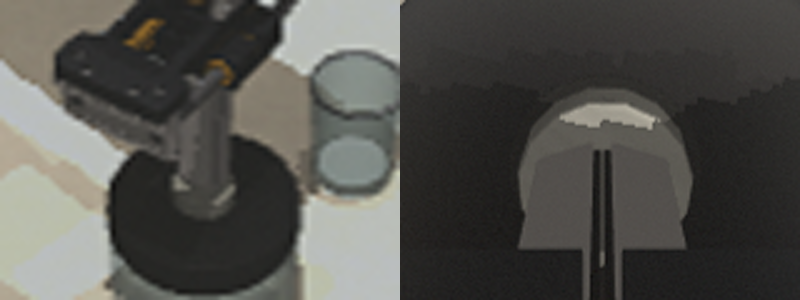

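>>> send_rows --moves "1 0 0.001 0 0; 1 0 0.001 0 0; 1 0 0.001 0 0; 1 0 0.001 0 0; 1 0 0.001 0 0; 1 0 0.001 0 0; 1 0 0.001 0 0; 1 0 0.001 0 0; 1 0 0 0 0; 1 0 0 0 0"

```text
time: 8.9
tool_pos: [0.475, 0.0991, 0.1025]
ee_rot: [-1.57, -0.0, -1.301]
wrist_force: [-0.6, -0.2, 2.9]
width: 0.0004
```

```bash
python3 -c "
from h import *
rep([.475,.0987,.112+robot.tip_reach])
p=snap('scene','s9.png'); w=snap('wrist','w9.png')
a=cv2.resize(p['image'][190:250,282:362],(400,300),interpolation=2);b=cv2.resize(w['image'][210:330,240:400],(400,300),interpolation=2)
cv2.imwrite('pics/c9.png',np.hstack([a,b])[:,:,::-1])"
```

```text
t 8.9 pos [0.475  0.0991 0.1025] rot [-1.57  -0.    -1.301] F [-0.6 -0.2  2.9] w 0.0004
tip 0.019 to go (tool axes, TCP) [ 0.0004 -0.0285 -0.0001]
```

View pics/c9.png

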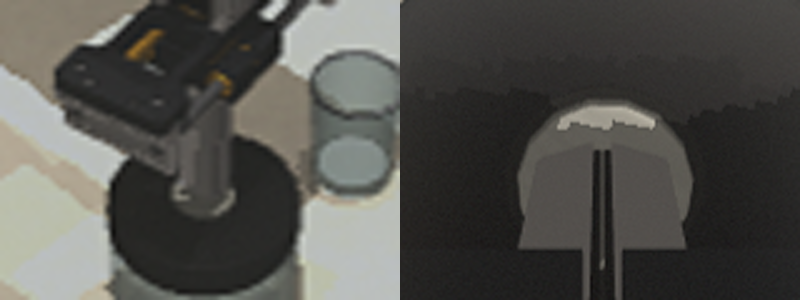

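>>> send_rows --moves "1 0 0.001 0 0; 1 0 0 0 0; 1 0 0.001 0 0; 1 0 0 0 0; 1 0 0.001 0 0; 1 0 0 0 0; 1 0 0.001 0 0; 1 0 0 0 0; 1 0 0 0 0; 1 0 0 0 0"

```text
time: 9.83
tool_pos: [0.475, 0.0991, 0.0999]
ee_rot: [-1.57, -0.0, -1.301]
wrist_force: [-1.0, 0.5, 7.4]
width: 0.0006
```

>>> send_rows --moves "1 0 0.0005 0 0; 1 0 0 0 0; 1 0 0.0005 0 0; 1 0 0 0 0; 1 0 0.0005 0 0; 1 0 0 0 0; 1 0 0 0 0; 1 0 0 0 0; 1 0 0 0 0; 1 0 0 0 0"

```text
time: 10.67
tool_pos: [0.4751, 0.0991, 0.0998]
ee_rot: [-1.569, -0.001, -1.301]
wrist_force: [-3.9, -0.9, 13.6]
width: 0.0006
```

>>> send_rows --moves "1 0 -0.005 0 0; 1 0 -0.015 0 0; 1 0 -0.03 0 0; 1 0 -0.035 0 0; 1 0 -0.035 0 0; 1 -0.013 0 0.017 0; 1 -0.026 0 0.033 0; 1 -0.026 0 0.033 0; 1 -0.026 0 0.033 0; 1 -0.026 0 0.033 0"

```text
time: 11.5
tool_pos: [0.5866, 0.2518, 0.2157]
ee_rot: [-1.573, -0.0, -1.301]
wrist_force: [0.5, -0.1, 0.8]
width: 0.0006
```

>>> send_rows --moves "1 -0.014 0 0.019 0; 1 0 0 0 0; 1 0 0 0 0; 1 0 0 0 0; 1 0 0 0 0; 1 0 0 0 0; 1 0 0 0 0; 1 0 0 0 0; 1 0 0 0 0; 1 0 0 0 0"

```text
time: 12.33
tool_pos: [0.6009, 0.2688, 0.2175]
ee_rot: [-1.57, -0.0, -1.301]
wrist_force: [-0.2, 0.5, -0.0]
width: 0.0007
```

```bash
python3 -c "
from h import *
rep([.602,.2705,.192-.0122])
p=snap('scene','s10.png'); w=snap('wrist','w10.png')
a=cv2.resize(p['image'][190:250,282:362],(400,300),interpolation=2);b=cv2.resize(p['image'][140:260,340:500],(400,300),interpolation=2);c=cv2.resize(w['image'],(400,300))
cv2.imwrite('pics/c10.png',np.vstack([np.hstack([a,b]),np.hstack([c,c])])[:,:,::-1])"
```

```text
t 12.3333 pos [0.6009 0.2688 0.2175] rot [-1.57  -0.    -1.301] F [-0.2  0.5 -0. ] w 0.0007
tip 0.019 to go (tool axes, TCP) [-0.0014  0.0377  0.0016]
```

View pics/c10.png

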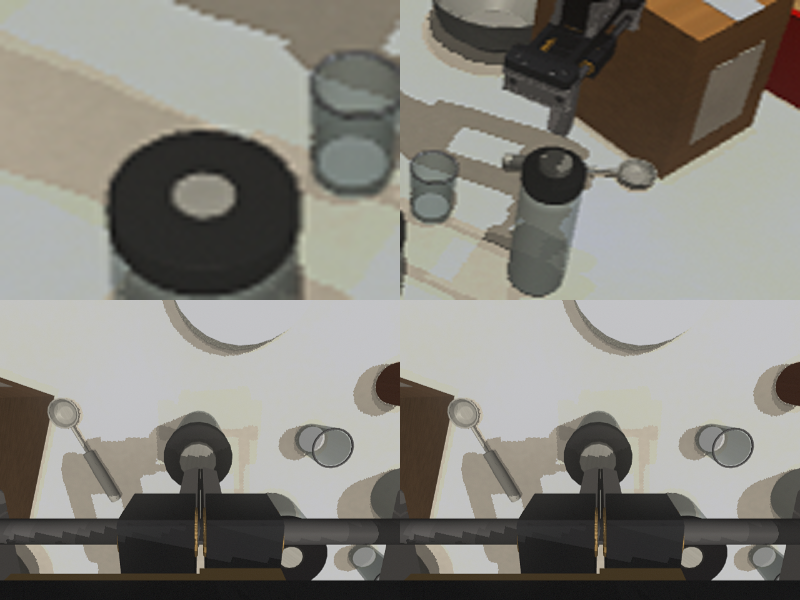

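The short wide button now sits low at crop (203,195) and its jar hasn't moved. Next I press the tall slim button.

>>> send_rows --moves "1 -0.0015 0 0.0015 0; 1 0 0.01 0 0; 1 0 0.01 0 0; 1 0 0.005 0 0; 1 0 0.005 0 0; 1 0 0.002 0 0; 1 0 0 0 0; 1 0 0 0 0; 1 0 0 0 0; 1 0 0 0 0"

```text
time: 13.27
tool_pos: [0.6023, 0.271, 0.1858]
ee_rot: [-1.57, -0.0, -1.301]
wrist_force: [-0.1, 0.3, 0.2]
width: 0.0005
```

```bash
python3 -c "
from h import *
rep([.602,.2705,.192-.0122])
p=snap('scene','s11.png'); w=snap('wrist','w11.png')
b=cv2.resize(p['image'][170:230,360:440],(400,300),interpolation=2);c=cv2.resize(w['image'][210:330,240:400],(400,300),interpolation=2)
cv2.imwrite('pics/c11.png',np.hstack([b,c])[:,:,::-1])"
```

```text
t 13.2667 pos [0.6023 0.271  0.1858] rot [-1.57  -0.    -1.301] F [-0.1  0.3  0.2] w 0.0005
tip 0.019 to go (tool axes, TCP) [ 0.0004  0.006  -0.0004]
```

View pics/c11.png

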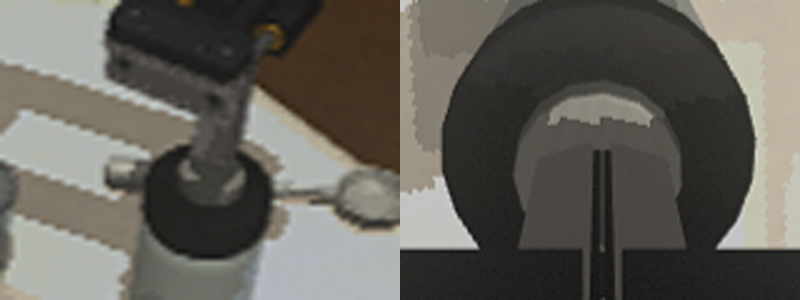

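The fingertips are centred on the button to about 2 px (602 against 597 in the wrist crop), so I carry on down.

>>> send_rows --moves "1 0 0.002 0 0; 1 0 0.002 0 0; 1 0 0.002 0 0; 1 0 0.0015 0 0; 1 0 0.0015 0 0; 1 0 0.0015 0 0; 1 0 0.0015 0 0; 1 0 0 0 0; 1 0 0 0 0; 1 0 0 0 0"

```text
time: 14.2
tool_pos: [0.602, 0.2709, 0.1732]
ee_rot: [-1.571, -0.0, -1.301]
wrist_force: [-0.6, -1.2, 3.4]
width: 0.0004
```

>>> send_rows --moves "1 0 0.001 0 0; 1 0 0 0 0; 1 0 0.001 0 0; 1 0 0 0 0; 1 0 0.001 0 0; 1 0 0 0 0; 1 0 0.001 0 0; 1 0 0 0 0; 1 0 0 0 0; 1 0 0 0 0"

```text
time: 15.03
tool_pos: [0.6021, 0.2709, 0.17]
ee_rot: [-1.57, -0.0, -1.301]
wrist_force: [-1.9, -0.8, 5.9]
width: 0.0007
```

>>> send_rows --moves "1 0 0.0005 0 0; 1 0 0 0 0; 1 0 0.0005 0 0; 1 0 0 0 0; 1 0 0.0005 0 0; 1 0 0 0 0; 1 0 0.0005 0 0; 1 0 0 0 0; 1 0 0 0 0; 1 0 0 0 0"

```text
time: 15.87
tool_pos: [0.6026, 0.2711, 0.17]
ee_rot: [-1.567, 0.0, -1.301]
wrist_force: [-2.0, 0.1, 9.2]
width: 0.0006
```

It stopped at 0.170, as predicted, with force rising to 9 N. I retreat and check both buttons.

>>> send_rows --moves "1 0 -0.005 0 0; 1 0 -0.015 0 0; 1 0 -0.03 0 0; 1 0 -0.035 0 0; 1 0 -0.035 0 0; 1 0.02 0 -0.03 0; 1 0.02 0 -0.03 0; 1 0.02 0 -0.03 0; 1 0.02 0 -0.03 0; 1 0.02 0 -0.03 0"

```text
time: 16.7
tool_pos: [0.4828, 0.1335, 0.2857]
ee_rot: [-1.573, -0.0, -1.301]
wrist_force: [0.9, -0.4, 0.4]
width: 0.0007
```

>>> send_rows --moves "1 0.026 0 -0.028 0; 1 0.026 0 -0.028 0; 1 0.026 0 -0.028 0; 1 0.026 0 -0.028 0; 1 0.026 0 -0.028 0; 1 0.026 0 -0.02 0; 1 0.026 0 -0.02 0; 1 0.026 0 -0.02 0; 1 0.026 0 -0.02 0; 1 0 0 0 0"

```text
time: 17.53
tool_pos: [0.3323, -0.1539, 0.286]
ee_rot: [-1.574, -0.001, -1.31]
wrist_force: [0.4, -0.3, 1.0]
width: 0.0005
```

```bash
python3 -c "
from h import *
rep([.602,.2705,.192-.0122])
p=snap('scene','s12.png'); t=snap('top','t12.png')
a=cv2.imread('pics/scene0.png')
def cr(im,x,y): return cv2.resize(im[y:y+60,x:x+80],(400,300),interpolation=2)
f=p['image'][:,:,::-1]
cv2.imwrite('pics/c12.png',np.vstack([np.hstack([cr(a,282,190),cr(f,282,190)]),np.hstack([cr(a,360,180),cr(f,360,180)])]))
for n,(C,h) in {'tall_slim':((.602,.2705),.18),'short_wide':((.475,.0987),.11)}.items():
  print(n,'proj up/home',proj(p,[*C,h+.011]).round(1),proj(p,[*C,h+.002]).round(1))"
```

```text
t 17.5333 pos [ 0.3323 -0.1539  0.286 ] rot [-1.574e+00 -1.000e-03 -1.310e+00] F [ 0.4 -0.3  1. ] w 0.0005
tip 0.019 to go (tool axes, TCP) [-0.3405  0.1049  0.3703]
tall_slim proj up/home [401.7 203.5] [401.3 206. ]
short_wide proj up/home [322.5 226. ] [322.5 228.3]
```

View pics/c12.png

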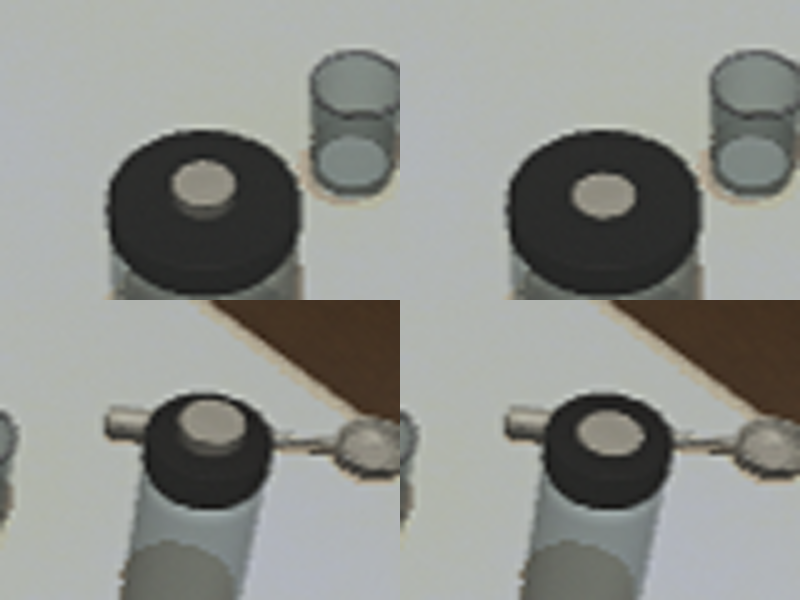

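View pics/t12.png

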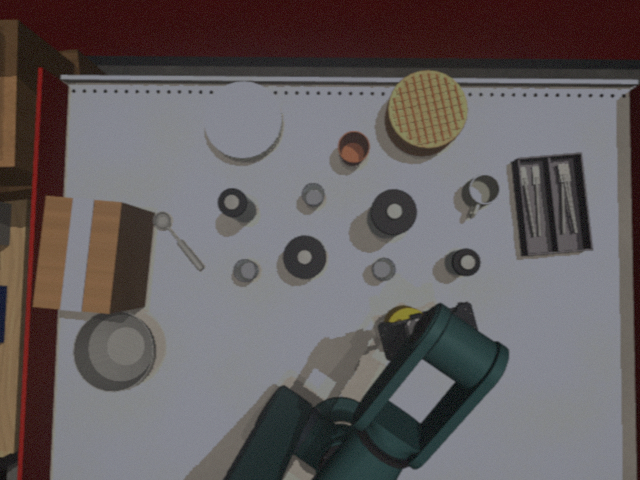

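View pics/s12.png

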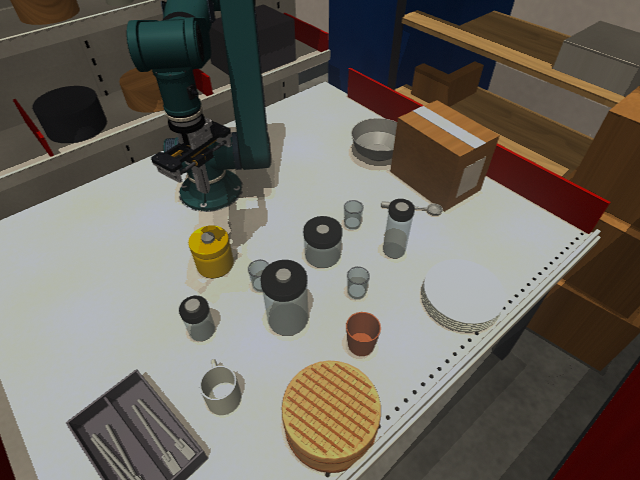

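Both buttons sit low: the short wide one at (322,228.5) and the tall slim one at (402,206.5), which matches the predicted home rows of 228.3 and 206.0. Nothing else has shifted, and the gripper hangs free above the yellow jar. I hand the job in.

```bash
python3 -c "
from h import *
print(order.close_job())"
```

```text
the job is handed in; nothing more can be done
None
```

I pressed the buttons of the black short wide jar and then the tall slim jar, each down to its stop. I then drew the shut gripper well clear and handed the job in at about 17.6 s.

**Buttons home:** Each button came to a firm stop while the force kept rising: about 14 N at the end of the press on the short wide jar and about 9 N on the tall slim. The two stop heights agree with each other to 0.2 mm relative to their lids. In the last scene picture both buttons sit within about half a pixel of the rows predicted for fully home.

**Everything else:** In the last pictures both pressed jars stand where they were. The tall wide and short slim buttons are still up, and nothing else has visibly shifted. The gripper hangs free about 15 cm above the yellow look-alike, with no contact force.

**One check disagreed:** With the jaws shut, the fingertips did not reach 19 mm ahead of the TCP as stated. Taking the stops as the home positions, they sat about 12 mm behind it. I found contact by small steps with force and pictures instead. This means the stop heights alone do not prove the buttons are home. That rests on the rising force at each stop and the camera check.

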